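# Return four bench items to their own holders

### The arm

A 6-joint arm with a two-finger parallel gripper is mounted at the origin on a cart in front of the work surface, level with it; the furniture and walls round the work are solid. World frame = base frame: x ahead of the robot, y to its left, z up, the work surface at z = 0. Lengths are in m, angles in rad, forces in N, time in s.
With the tool pointing down it reaches from about 0.25 to 0.725 m from the base axis. Payload 4 kg.
Tool frame: the origin (TCP) lies midway between the tips of the shut fingers; the grasp point (between the pads) lies 19 mm behind it; z points along the fingers, y is the line along which they close (so a half turn about z gives the same grasp; the last joint's range is limited). The gripper opens to 85 mm and grips with 20 to 120 N. Pads are 22 mm wide; open, the fingers measure 114 mm over their backs; the gripper's body (76 mm by 85 mm) begins 54 mm behind the grasp point. The pads swing forward as they close: fully open they stand 13 mm farther back than shut.
Start: joints at [1.307, 0.241, 0.005, 1.335, 0, 1.571], TCP at [0.13, 0.483, 0.231] pointing down, gripper open.
Joint ranges: [-2.72, 2.72], [-1.05, 1.87], [-1.09, 1.28], [-1.99, 2.15], [-1.42, 1.44], [-3.14, 3.14]. Speed limits (rad/s): [2.79, 2.79, 3.14, 3.14, 3.14, 3.14].

### API

Orientations are given as a unit quaternion [w, x, y, z].
In Python, from station import env gives the robot as it stands.
- The arm moves only by the tool send_rows, never from a script. Its argument "steps" is a list that holds one entry, the list of rows, each a list of 7 numbers: the finger opening in m, from 0 to 0.0854, then the shift along the tool's x, y, z in m, then the turn, a rotation vector about the tool's x, y, z in degrees. In form: [[[grip, tx, ty, tz, ax, ay, az], ...]]. A call has 1 to 8 rows; each row shifts and turns the commanded pose from where the row before left it, along the tool's axes as they then stand; what a row does not reach is not made up. A row lasts 1/10 s, in which the tool goes at most 50 mm and 8.59 degrees, less where a joint would pass 70% of its speed; a pose out of reach is approached as far as the arm can. A call is refused whole if a number of a shift passes 0.05 or a number of a turn 8.59, either way. A call with a gripper value outside its range is refused whole. The fingers move at their own pace and stop on an object; "force" is the grip in N (left out, the last holds). Time passes only in rows, so rows that do not move let the fingers close. It gives the time, the measured TCP pose, the force, the opening and the grip force at its end, in the units of the state.
- env.state(): the state, without advancing time (a new reading comes with each control period).
- env.camera(name): name is "side" or "top" or "wrist"; returns (picture, depth): 400x640x3 uint8, blue, green, red; 400x640 float32, m along the optical axis (not along the pixel's ray), 0 where there is no reading.
- env.get_calibration(name): a dict with "fx", "fy", "cx", "cy" (pixels), "cam_to_world" (4x4, takes a point from camera to world coordinates). Camera axes: x right, y down, z forward; pixel columns grow to the right and rows downward; lengths in m; the calibration is good to about 2 mm. A picture is of the moment at which its call begins: read the wrist's pose just before it. get_calibration takes no time and is no camera call; for the wrist camera it gives the pose at the moment of the call.
- env.hand_in(): hands the job in; it is judged then, once.
The state is a dict: "t": time; "qpos": joint angles; "qvel": joint speeds; "effort": joint torques, N m; "tcp_pos": TCP position; "eef_rot": TCP orientation; "force": force on the tool from outside, world axes, zero at the start; "moment": the same for the moment, N m; "opening": finger opening in m; "gripper_force": force on a finger pad.
Only numpy, scipy, OpenCV 4.12 (cv2) and the standard library are available. Lean on these libraries where they do the work, as an engineer would, in place of code of your own. Each camera call takes 0.05 s, during which the arm holds its last target. There are 200 camera calls.

### The job

The four small things on the bench each stand in a holder that belongs to another: put the power adapter in the oblong tray, the toggle switch box in the square tray, the lidded glass jar in the round dish and the loupe in the six-sided dish. Each must end flat on the floor of its holder, upright, in the middle and released; the empty cork mat is free for setting something down on the way. Do not tip anything over, and do not bump the open flux jar out of its place.

Things in the scene. Friction and masses are not known exactly. Their poses are not given: they have to be found in the camera images.
- adapter: Power adapter: plain black block, 50 (x) x 75 (y) x 32 mm high, about 0.15 kg. Origin: centre of its underside, z up. Starts in the round or the six-sided dish; belongs in the oblong tray, where it fits only lengthwise (its y along the tray's y, either way round).
- switch_box: Toggle switch box: small grey box 34 (x) x 50 (y) x 22 mm high, with a thin metal toggle on its top that reaches 39 mm, 6 mm off the middle towards -y; about 0.09 kg. Origin: centre of its underside, z up. Starts in the round or the six-sided dish; belongs in the square tray, any yaw.
- glass_jar: Small pale, round lidded jar, 47 mm in diameter, 54 mm high, lid fixed, about 0.12 kg. Origin: centre of its underside, z up. Starts in the oblong or the square tray; belongs in the round dish, any yaw.
- loupe: Watchmaker's loupe: short black barrel with a blue lens, standing on edge on its little foot, 28 (x, along the barrel; grip it across this) x 39 (y) x 42 mm high, about 0.05 kg. Origin: centre of its underside, z up. Starts in the oblong or the square tray; belongs in the six-sided dish, any yaw.
- oblong_tray: Oblong grey plastic tray, 76 (x) x 116 (y) mm outside, 70 x 110 mm inside. Fixed to the desk. Origin: centre of its underside, z up. Floor 3 mm thick, top of the rim 9 mm above the desk, rim 3 mm thick. Holds the jar or the loupe at the start.
- square_tray: Square wooden tray, 98 x 98 mm outside, 92 x 92 mm inside. Fixed to the desk. Origin: centre of its underside, z up. Floor 3 mm thick, top of the rim 9 mm above the desk, rim 3 mm thick. Holds the jar or the loupe at the start.
- round_dish: Round brass dish, 108 mm across the rim, about 98 mm across the floor. Fixed to the desk. Origin: centre of its underside, z up. Floor 3 mm thick, top of the rim 9 mm above the desk, rim 3 mm thick. Holds the adapter or the switch box at the start.
- hex_dish: Six-sided grey plastic dish, 106 mm across the flats outside, 100 mm inside. Fixed to the desk. Origin: centre of its underside, z up. Floor 3 mm thick, top of the rim 9 mm above the desk, rim 3 mm thick. Holds the adapter or the switch box at the start.
- cork_mat: Flat square cork mat, 95 x 95 x 3 mm, no rim, empty at the start and free for use. Fixed to the desk. Origin: centre of its underside, z up.
- flux_jar: Open green jar of flux with a spatula in it, 70 mm in diameter, 100 mm high with the spatula, loose; a bystander to be left alone. Origin: centre of its underside, z up.
Mind the look-alikes: they are no part of the job. Leave any red look-alike of the glass_jar alone.

How it is judged:
At the end, for the whole second after the job is handed in: Each of the four things stands in its own holder: its centre within 12 mm (horizontally) of the holder's centre, its underside less than 7 mm above the desk (that is, on the 3 mm floor and not on the rim), tilted less than 0.1 rad, at rest and not touched by the fingers (horizontal distance between adapter and oblong_tray below 0.012 m and height (world z) of each of adapter, switch_box, glass_jar, loupe below 0.007 m and angle between each of adapter, switch_box, glass_jar, loupe's own z axis and vertical below 0.1 rad and linear speed of each of adapter, switch_box, glass_jar, loupe below 0.02 m/s and angular speed of each of adapter, switch_box, glass_jar, loupe below 0.2 rad/s and contact force between each of adapter, switch_box, glass_jar, loupe and the fingers below 0.05 N and horizontal distance between switch_box and square_tray below 0.012 m and horizontal distance between glass_jar and round_dish below 0.012 m and horizontal distance between loupe and hex_dish below 0.012 m).
It fails at once if one of the four things is tipped by more than 0.7 rad (angle between any of adapter, switch_box, glass_jar, loupe's own z axis and vertical above 0.7 rad).
It fails at once if the flux jar is moved by more than 25 mm or tipped by more than 0.4 rad (distance of flux_jar from where it was at the start of the episode above 0.025 m or angle between flux_jar's own z axis and vertical above 0.4 rad).
It also fails if it takes over 136 s, if anything falls off the work surface, if the arm or the gripper's body presses on something with over 40 N, if the wrist force passes 120 N, or if a joint passes its speed limit or range.

## Working session

There is one attempt and no reset: what is moved stays moved. The work goes in short steps, Python scripts to look and compute and a tool call to move; the robot and the scene stay as the last step left them, time stands still between calls to the robot, and variables do not carry over. Pictures are saved under pics/ and viewed, at most 14 in all, crops included, and the job is handed in when it is done.

Besides the shell and the picture viewer there is one more tool, called after "Request:" by a JSON object that holds its "fn" and its "kwargs". send_rows: Moves the arm, as the interface text tells. Its arguments: {"type":"object","properties":{"steps":{"type":"array"},"force":{"type":"number"}},"required":["steps"]}

```bash
mkdir -p pics; python3 - <<'E'
from station import env
import cv2,numpy as np
s=env.state();print(s)
for n in("top","side"):
    p,d=env.camera(n);cv2.imwrite(f"pics/{n}0.png",p);np.save(f"pics/{n}0.npy",d)
    c=env.get_calibration(n);print(n,c)
E
```

```text
{'t': 0.0, 'qpos': array([1.30702881e+00, 2.41369024e-01, 3.67708367e-03, 1.33519663e+00,
       4.06213711e-05, 1.57080367e+00]), 'qvel': array([-8.45506522e-04,  4.73724121e-05, -1.95202219e-04,  9.76834631e-04,
        6.33555959e-05, -1.24720458e-03]), 'effort': array([-2.35372599e-04, -3.72320223e+01,  2.52407384e+01,  1.69824570e-02,
       -2.34033831e-05, -4.58234965e-06]), 'tcp_pos': array([0.13017747, 0.48207941, 0.23041692]), 'eef_rot': array([-1.57697665e-04,  1.31505367e-01,  9.91314906e-01, -1.03436911e-03]), 'force': array([ 0.04876553,  1.31757955, -0.17324921]), 'moment': array([-0.00221018,  0.00428978, -0.01755193]), 'gripper_force': 0.0, 'opening': 0.08526803835848898}
top {'fx': 398.0139392186538, 'fy': 398.0139392186538, 'cx': 320.9821517640967, 'cy': 200.87746453110643, 'cam_to_world': array([[ 0.01633711, -0.99723774,  0.07245684,  0.4776536 ],
       [-0.9996746 , -0.0148712 ,  0.02072516,  0.00478299],
       [-0.01959039, -0.07277185, -0.99715619,  1.23412893],
       [ 0.        ,  0.        ,  0.        ,  1.        ]])}
side {'fx': 477.7502862437499, 'fy': 477.7502862437499, 'cx': 317.40018315752985, 'cy': 202.61456085249793, 'cam_to_world': array([[ 0.93171134, -0.18290711,  0.31378171,  0.21705447],
       [-0.36247023, -0.52299252,  0.77142346, -0.87286126],
       [ 0.02300665, -0.83248052, -0.55357645,  0.65277337],
       [ 0.        ,  0.        ,  0.        ,  1.        ]])}
```

View pics/top0.png

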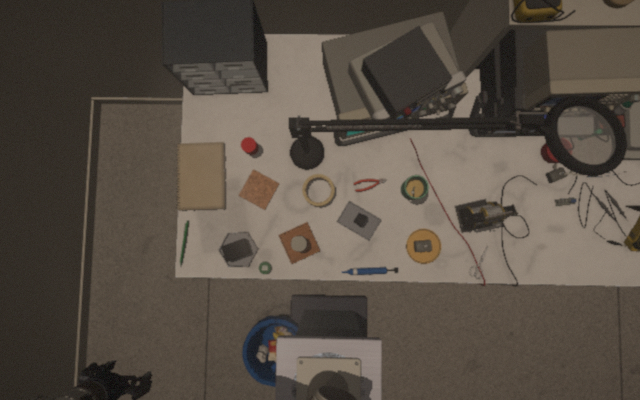

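View pics/side0.png

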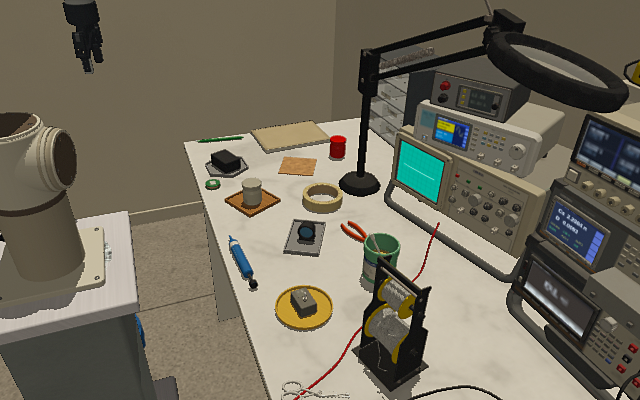

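The top view shows the hex dish (238,249) holding the adapter, the square tray (299,243) the jar, the oblong tray (359,220) the loupe, and the round dish (423,246) the switch box. The cork mat is at (259,189), the flux jar at (414,188) and the lamp base at (306,152). The side view agrees.

```bash
cat > h.py <<'E'
import cv2,numpy as np
from station import env
def ray(c,uv,z):
    T=c["cam_to_world"];uv=np.atleast_2d(uv).astype(float)
    d=np.c_[(uv[:,0]-c["cx"])/c["fx"],(uv[:,1]-c["cy"])/c["fy"],np.ones(len(uv))]@T[:3,:3].T
    o=T[:3,3];return (o+d*((z-o[2])/d[:,2])[:,None])[:,:2]
def blob(mask,seed,r):
    m=np.zeros_like(mask);x,y=seed;m[y-r:y+r,x-r:x+r]=mask[y-r:y+r,x-r:x+r]
    cs,_=cv2.findContours(m,cv2.RETR_EXTERNAL,cv2.CHAIN_APPROX_NONE)
    return max(cs,key=cv2.contourArea)[:,0,:]
def rect(P):
    r=cv2.minAreaRect((P*1000).astype(np.float32));return np.round(r[0],1),np.round(r[1],1),round(r[2],1)
E
python3 - <<'E'
from h import *
p=cv2.imread("pics/top0.png");c=env.get_calibration("top")
S=4
x0,y0,x1,y1=170,135,450,285
q=cv2.resize(p,None,fx=S,fy=S,interpolation=cv2.INTER_CUBIC)
hsv=cv2.cvtColor(q,cv2.COLOR_BGR2HSV)
m=((hsv[...,2]<135)|(hsv[...,1]>70)).astype(np.uint8)*255
print("desk hsv",hsv[4*215,4*400],hsv[4*225,4*280])
for n,s,z in[("hex",(238,249),.009),("sq",(299,243),.009),("obl",(359,220),.009),("round",(423,246),.009),("cork",(259,189),.003),("flux",(414,188),.07)]:
    C=blob(m,(s[0]*S,s[1]*S),27*S);P=ray(c,(C+.5)/S-.5,z);print(n,*rect(P),"circ",np.round(cv2.minEnclosingCircle((P*1000).astype(np.float32)),1) if 0 else "")
cv2.imwrite("pics/c1.png",cv2.resize(cv2.convertScaleAbs(p[y0:y1,x0:x1],alpha=1.6),None,fx=2.85,fy=2.85,interpolation=cv2.INTER_CUBIC))
d=np.load("pics/top0.npy");print("lamp arm depth",d[125,330:480:30],d[125,300])
E
```

```text
desk hsv [ 17  46 150] [ 15  49 147]
hex [421.7 286. ] [163.9 118.4] 30.5 circ 
sq [434.   93.3] [110.6 104.5] 25.3 circ 
obl [500.7 -88.8] [133.1  93.3] 59.5 circ 
round [ 433.7 -282.8] [109.8 110.1] 0.9 circ 
cork [575.2 243.2] [107.8 159.8] 61.6 circ 
flux [ 600.  -250.3] [151.   95.8] 26.5 circ 
lamp arm depth [0.9026294  0.88041794 0.8421994  0.8192098  0.8104636 ] 0.9010864
```

View pics/c1.png

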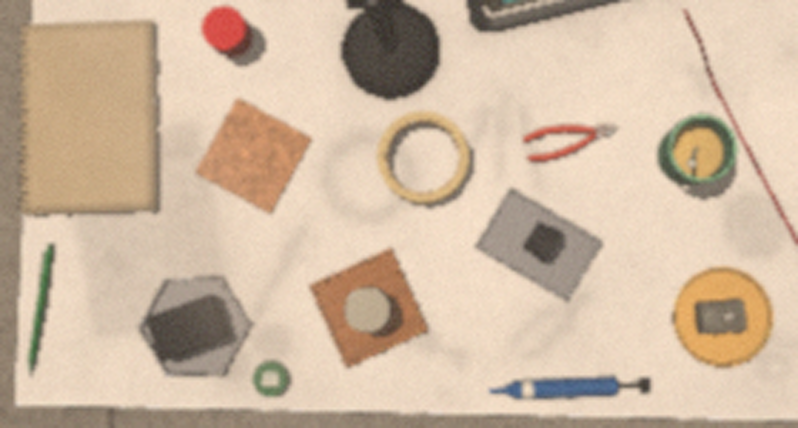

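The crop clearly shows the adapter at (190,328), jar at (370,310), loupe at (545,242) and switch box at (721,317), each in its holder. The mask threshold was too loose, so I'll tighten it.

```bash
python3 - <<'E'
from h import *
p=cv2.imread("pics/top0.png");c=env.get_calibration("top")
S=4
q=cv2.GaussianBlur(cv2.resize(p,None,fx=S,fy=S,interpolation=cv2.INTER_CUBIC),(0,0),2)
hsv=cv2.cvtColor(q,cv2.COLOR_BGR2HSV);V=hsv[...,2];Sa=hsv[...,1]
m=((V<118)|(Sa>85)|(Sa<28)).astype(np.uint8)*255
m=cv2.morphologyEx(m,cv2.MORPH_OPEN,np.ones((13,13)))
vis=cv2.cvtColor(m,cv2.COLOR_GRAY2BGR)
def show(n,C,z):
    P=ray(c,(C+.5)/S-.5,z);cc=cv2.minEnclosingCircle((P*1000).astype(np.float32));print(n,*rect(P),"circ",np.round(cc[0],1),round(cc[1],1))
    cv2.drawContours(q,[C.reshape(-1,1,2)],-1,(0,0,255),1)
for n,s,z,r in[("hex",(238,249),.009,24),("sq",(299,243),.009,25),("obl",(359,220),.009,25),("round",(423,246),.009,23),("cork",(259,189),.003,22),("flux",(414,188),.06,20)]:
    show(n,blob(m,(s[0]*S,s[1]*S),r*S),z)
for n,s,z,r,t in[("adapter",(238,250),.035,16,75),("loupe",(361,220),.045,9,70),("sw",(423,246),.025,10,115)]:
    mm=((V<t)).astype(np.uint8)*255 
    if n=="sw": mm=(Sa<95).astype(np.uint8)*255
    show(n,blob(mm,(s[0]*S,s[1]*S),r*S),z)
show("jar",blob(((Sa<85)&(V>85)).astype(np.uint8)*255,(300*S,243*S),12*S),.057)
cv2.imwrite("pics/c2.png",cv2.resize(cv2.convertScaleAbs(q[155*S:280*S,205*S:450*S],alpha=1.6),None,fx=.81,fy=.81))
E
```

```text
hex [414.7 282.9] [109.2 121.1] 1.6 circ [413.3 281.7] 62.5
sq [436.6  94.7] [100.4  99.4] 25.5 circ [436.3  94.2] 66.5
obl [508.5 -86.8] [117.1  77.1] 60.2 circ [508.2 -86.9] 66.8
round [ 434.1 -283.5] [106.2 105.4] 0.1 circ [ 434.2 -283.6] 53.6
cork [601.  225.4] [95.  93.5] 62.5 circ [600.8 225.8] 62.2
flux [ 601.3 -250.3] [85.9 83.1] 45.2 circ [ 600.6 -248.6] 45.3
adapter [411.4 281.9] [57.  86.2] 16.8 circ [414.4 281.1] 47.1
loupe [509.3 -90.3] [34.8 36.4] 57.0 circ [509.1 -89.3] 21.0
sw [ 435.  -277.7] [31.9 49.3] 4.7 circ [ 434.9 -277.2] 26.8
jar [436.7  93.8] [45.4 45.7] 1.0 circ [437.4  93.8] 24.1
```

View pics/c2.png

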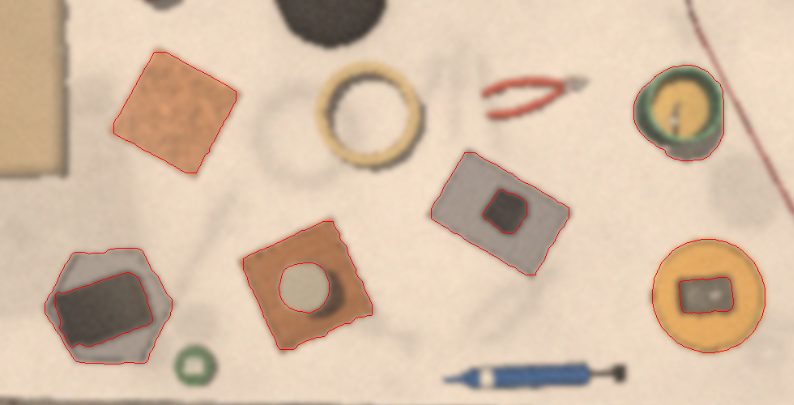

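All contours fit well. I'll do the jar ↔ switch box swap first, using the cork mat.

```bash
cat >> h.py <<'E'
from scipy.spatial.transform import Rotation as R
def plan(x,y,z,yaw=None):
    s=env.state();w=s["eef_rot"];r=R.from_quat([w[1],w[2],w[3],w[0]])
    Y=r.as_matrix()[:,1];cur=np.degrees(np.arctan2(Y[1],Y[0]));dy=0 if yaw is None else (yaw-cur+90)%180-90
    r2=R.from_euler('z',dy,degrees=True)*r
    sh=r2.inv().apply(np.array([x,y,z])-s["tcp_pos"])
    tilt=np.degrees(np.arccos(-r.as_matrix()[2,2]))
    print(f"t {s['t']:.2f} tcp {np.round(s['tcp_pos'],4)} yaw {cur:.1f} tilt {tilt:.2f} q6 {s['qpos'][5]:.2f} | az {-dy:.1f} then shift {np.round(sh*1000,1)} open {s['opening']:.4f} f {s['gripper_force']:.1f}")
E
python3 -c "
from h import *
plan(.4367,.0938,.15,30)"
```

```text
t 0.10 tcp [0.1302 0.4821 0.2305] yaw 74.9 tilt 0.11 q6 1.57 | az 44.9 then shift [-489.5   71.4   80.3] open 0.0856 f 0.0
```

Request:
{"fn": "send_rows", "kwargs": {"steps": [[[0.085,0,0,0,0,0,7.5],[0.085,0,0,0,0,0,7.5],[0.085,0,0,0,0,0,7.5],[0.085,0,0,0,0,0,7.5],[0.085,0,0,0,0,0,7.5],[0.085,0,0,0,0,0,7.5],[0.085,-0.03,0.005,0,0,0,0],[0.085,-0.045,0.007,0,0,0,0]]]}}

```text
t: 0.9
tcp_pos: [0.1777, 0.424, 0.2305]
eef_rot: [-0.0, 0.499, 0.866, -0.0]
force: [1.6, 0.1, 0.6]
opening: 0.0847
gripper_force: 0.0
```

Request:
{"fn": "send_rows", "kwargs": {"steps": [[[0.085,-0.048,0.007,0.008,0,0,0],[0.085,-0.048,0.007,0.008,0,0,0],[0.085,-0.048,0.007,0.008,0,0,0],[0.085,-0.048,0.007,0.008,0,0,0],[0.085,-0.048,0.007,0.008,0,0,0],[0.085,-0.048,0.007,0.008,0,0,0],[0.085,-0.048,0.007,0.008,0,0,0],[0.085,-0.048,0.007,0.008,0,0,0]]]}}

```text
t: 1.7
tcp_pos: [0.4187, 0.1167, 0.1668]
eef_rot: [-0.0, 0.501, 0.865, 0.0]
force: [-0.2, 1.4, -0.6]
opening: 0.0847
gripper_force: 0.0
```

Request:
{"fn": "send_rows", "kwargs": {"steps": [[[0.085,-0.03,0.003,0.01,0,0,0],[0.085,0,0,0,0,0,0],[0.085,0,0,0,0,0,0]]]}}

```text
t: 2.0
tcp_pos: [0.435, 0.0935, 0.1567]
eef_rot: [-0.001, 0.502, 0.865, -0.001]
force: [-0.4, 0.2, 0.6]
opening: 0.085
gripper_force: 0.0
```

```bash
python3 -c "
from h import *
plan(.4367,.0938,.02,30)
c=env.get_calibration('wrist');p,d=env.camera('wrist');print(c);cv2.imwrite('pics/w1.png',p)"
```

```text
t 2.00 tcp [0.435  0.0935 0.1567] yaw 29.8 tilt 0.13 q6 1.26 | az -0.2 then shift [ -0.8   1.8 136.7] open 0.0850 f 0.0
{'fx': 314.3060033240396, 'fy': 314.3060033240396, 'cx': 320.2606504893881, 'cy': 201.91007164810702, 'cam_to_world': array([[ 0.86847377,  0.47411354,  0.14480906,  0.39782364],
       [ 0.49573123, -0.82943085, -0.25747816,  0.15856083],
       [-0.00196478,  0.2953994 , -0.95537183,  0.30015694],
       [ 0.        ,  0.        ,  0.        ,  1.        ]])}
```

View pics/w1.png

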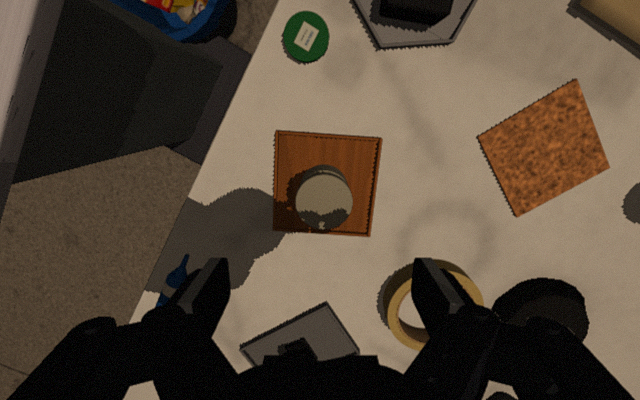

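The wrist view shows the jar lid centred at about (323,200), inside the square tray with rim corners (276,131), (381,138), (370,236) and (274,229). The fingers are at the bottom of the picture.

```bash
python3 -c "
from h import *
c=env.get_calibration('wrist')
print(ray(c,[323,200],.057),ray(c,[[276,131],[381,138],[370,236],[274,229]],.009).mean(0),ray(c,[[577,79],[609,166],[516,216],[477,136]],.003).mean(0))"
```

```text
[[0.43583495 0.09616069]] [0.43819604 0.09706539] [0.60149794 0.22737028]
```

Request:
{"fn": "send_rows", "kwargs": {"steps": [[[0.085,0,0.002,0.04,0,0,0],[0.085,0,0,0.04,0,0,0],[0.085,0,0,0.035,0,0,0],[0.085,0,0,0.02,0,0,0],[0.03,0,0,0,0,0,0],[0.03,0,0,0,0,0,0],[0.03,0,0,0,0,0,0],[0.03,0,0,0,0,0,0]]], "force": 40}}

```text
t: 2.85
tcp_pos: [0.4387, 0.0958, 0.024]
eef_rot: [0.001, 0.501, 0.866, 0.001]
force: [-1.4, -0.3, 3.4]
opening: 0.0459
gripper_force: 40.9
```

Request:
{"fn": "send_rows", "kwargs": {"steps": [[[0.03,0,0,0,0,0,0],[0.03,0,0,0,0,0,0],[0.03,0,0,-0.01,0,0,0],[0.03,0,0,-0.02,0,0,0],[0.03,0,0,-0.04,0,0,0],[0.03,0,0,-0.02,0,0,0],[0.03,0,0,0,0,0,0]]]}}

```text
t: 3.55
tcp_pos: [0.44, 0.0955, 0.1159]
eef_rot: [0.003, 0.501, 0.865, 0.002]
force: [1.1, -0.4, -1.4]
opening: 0.0453
gripper_force: 41.4
```

```bash
python3 -c "
from h import *
plan(.601,.226,.11)"
```

```text
t 3.55 tcp [0.44   0.0955 0.1159] yaw 29.9 tilt 0.43 q6 1.26 | az 0.0 then shift [ 33.  204.6   7.2] open 0.0453 f 41.4
```

Request:
{"fn": "send_rows", "kwargs": {"steps": [[[0.03,0.005,0.03,0,0,0,0],[0.03,0.007,0.045,0,0,0,0],[0.03,0.007,0.045,0,0,0,0],[0.03,0.007,0.045,0,0,0,0],[0.03,0.007,0.03,0.0,0,0,0],[0.03,0,0.01,0.02,0,0,0],[0.03,0,0,0.02,0,0,0],[0.03,0,0,0,0,0,0]]]}}

```text
t: 4.35
tcp_pos: [0.5952, 0.2247, 0.0669]
eef_rot: [-0.003, 0.501, 0.866, -0.004]
force: [-1.1, -1.2, -1.8]
opening: 0.0456
gripper_force: 41.5
```

Request:
{"fn": "send_rows", "kwargs": {"steps": [[[0.03,0,0,0.02,0,0,0],[0.03,0,0,0.015,0,0,0],[0.03,0,0,0.01,0,0,0],[0.03,0,0,0,0,0,0]]]}}

```text
t: 4.75
tcp_pos: [0.5971, 0.225, 0.0257]
eef_rot: [-0.001, 0.501, 0.865, -0.002]
force: [-0.9, -0.6, -1.0]
opening: 0.0457
gripper_force: 41.5
```

```bash
python3 -c "
from h import *
plan(.601,.226,.0245)"
```

```text
t 4.75 tcp [0.5971 0.225  0.0257] yaw 29.9 tilt 0.22 q6 1.41 | az 0.0 then shift [-1.1  3.9  1.2] open 0.0457 f 41.5
```

Request:
{"fn": "send_rows", "kwargs": {"steps": [[[0.03,0,0,0.0015,0,0,0],[0.03,0,0,0,0,0,0],[0.06,0,0,0,0,0,0],[0.085,0,0,0,0,0,0],[0.085,0,0,0,0,0,0],[0.085,0,0,-0.03,0,0,0],[0.085,0,0,-0.05,0,0,0],[0.085,0,0,-0.05,0,0,0]]]}}

```text
t: 5.55
tcp_pos: [0.5978, 0.2256, 0.1564]
eef_rot: [-0.001, 0.501, 0.866, -0.001]
force: [1.5, -0.2, 0.6]
opening: 0.0855
gripper_force: 0.0
```

```bash
python3 -c "
from h import *
plan(.435,-.279,.15,4.7)
p,d=env.camera('top');cv2.imwrite('pics/t2.png',p)"
```

```text
t 5.55 tcp [0.5978 0.2256 0.1564] yaw 29.9 tilt 0.14 q6 1.41 | az 25.2 then shift [-489.5 -203.6    6.7] open 0.0855 f 0.0
```

Request:
{"fn": "send_rows", "kwargs": {"steps": [[[0.085,0,0,0,0,0,8.4],[0.085,0,0,0,0,0,8.4],[0.085,0,0,0,0,0,8.4],[0.085,-0.03,-0.0125,0,0,0,0],[0.085,-0.045,-0.0185,0,0,0,0],[0.085,-0.045,-0.0185,0,0,0,0],[0.085,-0.045,-0.0185,0,0,0,0],[0.085,-0.045,-0.0185,0,0,0,0]]]}}

```text
t: 6.4
tcp_pos: [0.5289, 0.008, 0.1561]
eef_rot: [0.0, 0.677, 0.736, 0.0]
force: [0.5, -0.4, 0.4]
opening: 0.0851
gripper_force: 0.0
```

Request:
{"fn": "send_rows", "kwargs": {"steps": [[[0.085,-0.045,-0.0185,0,0,0,0],[0.085,-0.045,-0.0185,0,0,0,0],[0.085,-0.045,-0.0185,0,0,0,0],[0.085,-0.045,-0.0185,0,0,0,0],[0.085,-0.045,-0.0185,0,0,0,0],[0.085,-0.045,-0.0185,0,0,0,0],[0.085,-0.01,-0.006,0.006,0,0,0],[0.085,0,0,0,0,0,0]]]}}

```text
t: 7.2
tcp_pos: [0.4346, -0.2804, 0.1491]
eef_rot: [-0.001, 0.679, 0.734, -0.0]
force: [0.4, 0.4, 0.0]
opening: 0.0852
gripper_force: 0.0
```

```bash
python3 -c "
from h import *
plan(.435,-.279,.01,4.7)
c=env.get_calibration('wrist');p,d=env.camera('wrist');np.save('pics/w2c.npy',c['cam_to_world']);cv2.imwrite('pics/w2.png',cv2.convertScaleAbs(p,alpha=1.5))"
```

```text
t 7.20 tcp [ 0.4346 -0.2804  0.1491] yaw 4.5 tilt 0.06 q6 0.92 | az -0.2 then shift [  1.3   0.6 139.1] open 0.0852 f 0.0
```

View pics/w2.png

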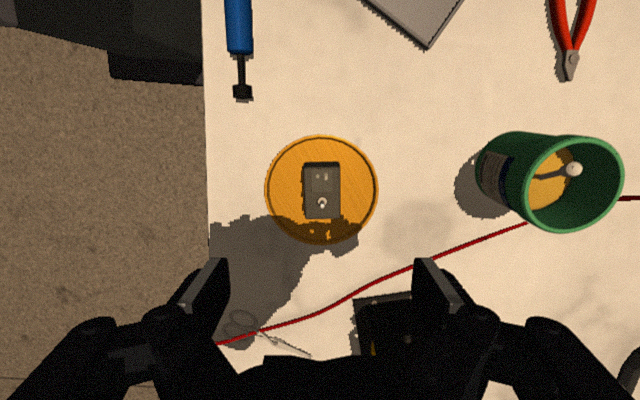

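The box is upright with its top face spanning about x 304–340 and y 166–218, toggle towards image-bottom at (322,202). The dish rim is centred at about (321,190), and the flux jar at (550,180) is well clear.

```bash
python3 -c "
from h import *
c=env.get_calibration('wrist')
p=cv2.imread('pics/w2.png');h=cv2.cvtColor(p,cv2.COLOR_BGR2HSV)
m=(h[...,1]<110).astype(np.uint8)*255
C=blob(m,(322,190),36);print(rect(ray(c,C,.025)),cv2.boundingRect(C))
m=((h[...,1]>150)&(h[...,0]<30)).astype(np.uint8)*255
C=blob(m,(321,190),64);print(rect(ray(c,C,.009)))"
```

```text
(array([ 435.8, -277.1]), array([31.3, 50.7]), 5.5) (303, 163, 37, 56)
(array([ 435.9, -282.5]), array([106.9, 105.6]), 4.5)
```

Request:
{"fn": "send_rows", "kwargs": {"steps": [[[0.085,0.0023,0.001,0.03,0,0,0],[0.075,0,0,0.045,0,0,0],[0.075,0,0,0.04,0,0,0],[0.075,0,0,0.015,0,0,0],[0.075,0,0,0.01,0,0,0],[0.02,0,0,0,0,0,0],[0.02,0,0,0,0,0,0],[0.02,0,0,0,0,0,0]]], "force": 40}}

```text
t: 8.05
tcp_pos: [0.4381, -0.2771, 0.0115]
eef_rot: [0.002, 0.677, 0.736, 0.0]
force: [-2.4, 3.6, 5.3]
opening: 0.0332
gripper_force: 39.7
```

Request:
{"fn": "send_rows", "kwargs": {"steps": [[[0.02,0,0,0,0,0,0],[0.02,0,0,0,0,0,0],[0.02,0,0,0,0,0,0]]]}}

```text
t: 8.35
tcp_pos: [0.4381, -0.2773, 0.0115]
eef_rot: [0.002, 0.678, 0.735, 0.001]
force: [0.5, 1.1, 6.6]
opening: 0.0326
gripper_force: 41.0
```

```bash
python3 -c "
from h import *
plan(.437,.0955,.1,-20)
plan(.437,.0955,.1)"
```

```text
t 8.35 tcp [ 0.4381 -0.2773  0.0115] yaw 4.7 tilt 0.21 q6 0.92 | az 24.7 then shift [ 349.8 -128.2  -89.5] open 0.0326 f 41.0
t 8.35 tcp [ 0.4381 -0.2773  0.0115] yaw 4.7 tilt 0.21 q6 0.92 | az 0.0 then shift [371.5  29.7 -89. ] open 0.0326 f 41.0
```

Request:
{"fn": "send_rows", "kwargs": {"steps": [[[0.02,0,0,-0.02,0,0,0],[0.02,0,0,-0.04,0,0,0],[0.02,0.02,0.0015,-0.03,0,0,0],[0.02,0.045,0.0035,0,0,0,0],[0.02,0.045,0.0035,0,0,0,0],[0.02,0.045,0.0035,0,0,0,0],[0.02,0.045,0.0035,0,0,0,0],[0.02,0.045,0.0035,0,0,0,0]]]}}

```text
t: 9.15
tcp_pos: [0.4353, -0.0296, 0.1002]
eef_rot: [0.0, 0.678, 0.735, 0.0]
force: [0.7, -0.6, -0.2]
opening: 0.0324
gripper_force: 40.2
```

Request:
{"fn": "send_rows", "kwargs": {"steps": [[[0.02,0.045,0.0035,0,0,0,0],[0.02,0.045,0.0035,0,0,0,0],[0.02,0.025,0.003,0,0,0,0],[0.02,0.012,0,0.02,0,0,0],[0.02,0,0,0.02,0,0,0],[0.02,0,0,0,0,0,0]]]}}

```text
t: 9.75
tcp_pos: [0.4327, 0.0963, 0.0579]
eef_rot: [-0.001, 0.677, 0.736, -0.002]
force: [-0.7, 0.2, -0.1]
opening: 0.033
gripper_force: 40.1
```

```bash
python3 -c "
from h import *
plan(.437,.0955,.0125)
c=env.get_calibration('wrist');p,d=env.camera('wrist');cv2.imwrite('pics/w3.png',cv2.convertScaleAbs(p,alpha=1.5))"
```

```text
t 9.75 tcp [0.4327 0.0963 0.0579] yaw 4.7 tilt 0.30 q6 1.71 | az 0.0 then shift [-1.1  4.4 45.4] open 0.0330 f 40.1
```

View pics/w3.png

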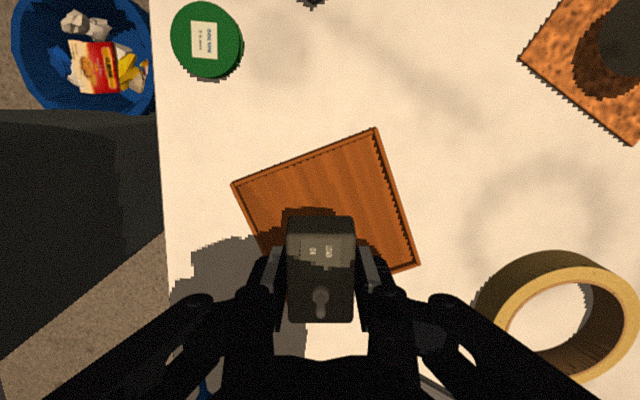

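The switch box is held squarely, at (320,268), above the square tray; its visible corners are at (375,128), (232,183) and (418,264). Lower and release.

Request:
{"fn": "send_rows", "kwargs": {"steps": [[[0.02,-0.001,0.004,0.02,0,0,0],[0.02,0,0,0.015,0,0,0],[0.02,0,0,0.008,0,0,0],[0.02,0,0,0.003,0,0,0],[0.02,0,0,0,0,0,0]]]}}

```text
t: 10.3
tcp_pos: [0.4395, 0.0955, 0.0142]
eef_rot: [0.0, 0.678, 0.735, 0.0]
force: [-0.7, 0.8, -0.9]
opening: 0.0327
gripper_force: 40.2
```

```bash
python3 -c "
from h import *
plan(.437,.0955,.0115)"
```

```text
t 10.30 tcp [0.4395 0.0955 0.0142] yaw 4.6 tilt 0.01 q6 1.70 | az 0.0 then shift [ 0.2 -2.5  2.7] open 0.0327 f 40.2
```

Request:
{"fn": "send_rows", "kwargs": {"steps": [[[0.02,0,-0.002,0.0025,0,0,0],[0.02,0,0,0,0,0,0],[0.05,0,0,0,0,0,0],[0.085,0,0,0,0,0,0],[0.085,0,0,0,0,0,0],[0.085,0,0,-0.03,0,0,0],[0.085,0,0,-0.05,0,0,0],[0.085,0,0,-0.05,0,0,0]]]}}

```text
t: 11.1
tcp_pos: [0.4362, 0.0953, 0.1422]
eef_rot: [-0.001, 0.678, 0.735, -0.001]
force: [2.5, 0.3, -0.1]
opening: 0.0853
gripper_force: 0.0
```

```bash
python3 -c "
from h import *
plan(.598,.2255,.15,10)
p,d=env.camera('top');c=env.get_calibration('top');S=4
q=cv2.GaussianBlur(cv2.resize(p,None,fx=S,fy=S,interpolation=cv2.INTER_CUBIC),(0,0),2)
h=cv2.cvtColor(q,cv2.COLOR_BGR2HSV)
C=blob(((h[...,1]<85)&(h[...,2]>85)).astype(np.uint8)*255,(261*S,185*S),12*S);print(rect(ray(c,(C+.5)/S-.5,.057)))
cv2.imwrite('pics/t3.png',cv2.convertScaleAbs(p[135:285,170:450],alpha=1.6))
"
```

```text
t 11.10 tcp [0.4362 0.0953 0.1422] yaw 4.7 tilt 0.14 q6 1.70 | az -5.3 then shift [100.1 181.9  -8.3] open 0.0853 f 0.0
(array([598.7, 223.9]), array([45.7, 44.7]), 67.7)
```

Request:
{"fn": "send_rows", "kwargs": {"steps": [[[0.085,0.02,0.03,0,0,0,0],[0.085,0.03,0.045,0,0,0,0],[0.085,0.03,0.045,0,0,0,0],[0.085,0.025,0.04,0,0,0,0],[0.085,0.0103,0.012,0,0,0,0],[0.085,0,0,0,0,0,0],[0.085,0,0,0,0,0,0]]]}}

```text
t: 11.85
tcp_pos: [0.5921, 0.2192, 0.1406]
eef_rot: [-0.0, 0.677, 0.736, -0.001]
force: [-0.3, -0.2, -0.1]
opening: 0.0845
gripper_force: 0.0
```

```bash
python3 -c "
from h import *
plan(.5985,.2245,.024)"
```

```text
t 11.85 tcp [0.5921 0.2192 0.1406] yaw 4.7 tilt 0.11 q6 1.84 | az 0.0 then shift [  4.8   7.  116.5] open 0.0845 f 0.0
```

Request:
{"fn": "send_rows", "kwargs": {"steps": [[[0.085,0.005,0.007,0.03,0,0,0],[0.085,0,0,0.045,0,0,0],[0.085,0,0,0.03,0,0,0],[0.085,0,0,0.0115,0,0,0],[0.085,0,0,0,0,0,0],[0.03,0,0,0,0,0,0],[0.03,0,0,0,0,0,0],[0.03,0,0,0,0,0,0]]]}}

```text
t: 12.65
tcp_pos: [0.6009, 0.2255, 0.0274]
eef_rot: [0.001, 0.678, 0.735, 0.002]
force: [-1.2, -1.3, 5.0]
opening: 0.0456
gripper_force: 40.3
```

Request:
{"fn": "send_rows", "kwargs": {"steps": [[[0.03,0,0,0,0,0,0],[0.03,0,0,0,0,0,0],[0.03,0,0,0,0,0,0]]]}}

```text
t: 12.95
tcp_pos: [0.601, 0.2255, 0.0274]
eef_rot: [0.001, 0.678, 0.735, 0.002]
force: [-1.3, -0.6, 6.4]
opening: 0.0457
gripper_force: 40.2
```

```bash
python3 -c "
from h import *
plan(.435,-.283,.13)"
```

```text
t 12.95 tcp [0.601  0.2255 0.0274] yaw 4.7 tilt 0.25 q6 1.85 | az 0.0 then shift [-493.2 -206.5 -103.9] open 0.0457 f 40.2
```

Request:
{"fn": "send_rows", "kwargs": {"steps": [[[0.03,0,0,-0.02,0,0,0],[0.03,0,0,-0.04,0,0,0],[0.03,-0.02,-0.0085,-0.04,0,0,0],[0.03,-0.04,-0.0165,0,0,0,0],[0.03,-0.045,-0.019,0,0,0,0],[0.03,-0.045,-0.019,0,0,0,0],[0.03,-0.045,-0.019,0,0,0,0],[0.03,-0.045,-0.019,0,0,0,0]]]}}

```text
t: 13.75
tcp_pos: [0.5176, -0.024, 0.1254]
eef_rot: [0.0, 0.677, 0.736, 0.0]
force: [1.2, -0.3, -1.9]
opening: 0.0457
gripper_force: 41.4
```

Request:
{"fn": "send_rows", "kwargs": {"steps": [[[0.03,-0.045,-0.019,0,0,0,0],[0.03,-0.045,-0.019,0,0,0,0],[0.03,-0.045,-0.019,0,0,0,0],[0.03,-0.045,-0.019,0,0,0,0],[0.03,-0.045,-0.019,0,0,0,0],[0.03,-0.02,-0.008,0,0,0,0],[0.03,-0.008,-0.003,0.02,0,0,0],[0.03,0,0,0.02,0,0,0]]]}}

```text
t: 14.55
tcp_pos: [0.4336, -0.2857, 0.0855]
eef_rot: [0.002, 0.679, 0.734, 0.0]
force: [-0.0, 0.8, -2.0]
opening: 0.0458
gripper_force: 41.4
```

```bash
python3 -c "
from h import *
plan(.435,-.283,.0275)"
```

```text
t 14.55 tcp [ 0.4336 -0.2857  0.0855] yaw 4.5 tilt 0.20 q6 0.91 | az 0.0 then shift [ 2.7  1.5 58. ] open 0.0458 f 41.4
```

Request:
{"fn": "send_rows", "kwargs": {"steps": [[[0.03,0.0027,0,0.02,0,0,0],[0.03,0,0,0.02,0,0,0],[0.03,0,0,0.012,0,0,0],[0.03,0,0,0.003,0,0,0],[0.03,0,0,0,0,0,0]]]}}

```text
t: 15.05
tcp_pos: [0.4332, -0.2806, 0.0299]
eef_rot: [-0.0, 0.678, 0.735, -0.0]
force: [1.1, -0.9, -0.3]
opening: 0.0454
gripper_force: 41.4
```

```bash
python3 -c "
from h import *
plan(.435,-.283,.0275)"
```

```text
t 15.05 tcp [ 0.4332 -0.2806  0.0299] yaw 4.7 tilt 0.01 q6 0.91 | az 0.0 then shift [-2.6  1.6  2.4] open 0.0454 f 41.4
```

Request:
{"fn": "send_rows", "kwargs": {"steps": [[[0.03,-0.0025,0.0015,0.0025,0,0,0],[0.03,0,0,0,0,0,0],[0.06,0,0,0,0,0,0],[0.085,0,0,0,0,0,0],[0.085,0,0,0,0,0,0],[0.085,0,0,-0.03,0,0,0],[0.085,0,0,-0.05,0,0,0],[0.085,0,0,-0.04,0,0,0]]]}}

```text
t: 15.85
tcp_pos: [0.4349, -0.2829, 0.1493]
eef_rot: [0.0, 0.678, 0.735, 0.0]
force: [0.3, -0.8, 0.5]
opening: 0.085
gripper_force: 0.0
```

```bash
python3 -c "
from h import *
plan(.5091,-.0898,.15,57)
"
```

```text
t 15.85 tcp [ 0.4349 -0.2829  0.1493] yaw 4.7 tilt 0.03 q6 0.91 | az -52.3 then shift [ 42.9 202.4  -0.6] open 0.0850 f 0.0
```

Request:
{"fn": "send_rows", "kwargs": {"steps": [[[0.085,0,0,0,0,0,-7.5],[0.085,0,0,0,0,0,-7.5],[0.085,0,0,0,0,0,-7.5],[0.085,0,0,0,0,0,-7.5],[0.085,0,0,0,0,0,-7.5],[0.085,0,0,0,0,0,-7.5],[0.085,0,0,0,0,0,-7.3],[0.085,0.006,0.03,0,0,0,0]]]}}

```text
t: 16.65
tcp_pos: [0.4457, -0.2566, 0.1475]
eef_rot: [0.0, 0.285, 0.958, -0.001]
force: [0.5, 0.3, -0.7]
opening: 0.0855
gripper_force: 0.0
```

Request:
{"fn": "send_rows", "kwargs": {"steps": [[[0.085,0.009,0.04,0,0,0,0],[0.085,0.009,0.045,0,0,0,0],[0.085,0.009,0.045,0,0,0,0],[0.085,0.009,0.035,0,0,0,0],[0.085,0.001,0.0075,0,0,0,0],[0.085,0,0,0,0,0,0]]]}}

```text
t: 17.25
tcp_pos: [0.5095, -0.0886, 0.1474]
eef_rot: [0.0, 0.283, 0.959, -0.0]
force: [0.4, 0.1, -0.8]
opening: 0.0851
gripper_force: 0.0
```

```bash
python3 -c "
from h import *
plan(.5091,-.0898,.012,57)
c=env.get_calibration('wrist');p,d=env.camera('wrist');np.save('pics/w4c.npy',c['cam_to_world']);cv2.imwrite('pics/w4.png',cv2.convertScaleAbs(p,alpha=1.5))"
```

```text
t 17.25 tcp [ 0.5095 -0.0886  0.1474] yaw 57.2 tilt 0.02 q6 0.40 | az 0.2 then shift [ -0.3  -1.2 135.4] open 0.0851 f 0.0
```

View pics/w4.png

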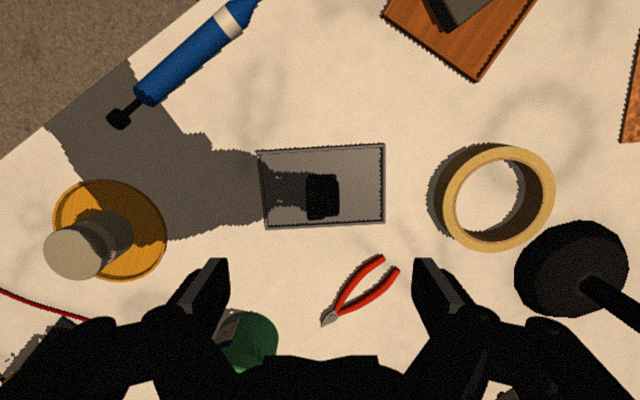

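The loupe shows as a dark rectangle at x 306–340, y 174–220. Its narrow side (the barrel axis) runs along the finger closing line, so the yaw is right.

```bash
python3 -c "
from h import *
c=env.get_calibration('wrist')
p=cv2.imread('pics/w4.png')
m=(p.max(2)<52).astype(np.uint8)*255
m=cv2.morphologyEx(m,cv2.MORPH_OPEN,np.ones((9,9)))
C=blob(m,(324,197),30)
print(cv2.boundingRect(C),[rect(ray(c,C,z)) for z in (.03,.045)],ray(c,[[258,151],[385,144],[384,221],[266,229]],.009).mean(0))"
```

```text
(294, 174, 45, 46) [(array([507.6, -94. ]), array([38.1, 40.7]), 57.9), (array([504.1, -91.5]), array([35.9, 38.4]), 57.9)] [ 0.50878831 -0.08726801]
```

Request:
{"fn": "send_rows", "kwargs": {"steps": [[[0.085,0,0,0.03,0,0,0],[0.075,0,0,0.045,0,0,0],[0.07,0,0,0.04,0,0,0],[0.07,0,0,0.015,0,0,0],[0.07,0,0,0.005,0,0,0],[0.015,0,0,0,0,0,0],[0.015,0,0,0,0,0,0],[0.015,0,0,0,0,0,0]]], "force": 25}}

```text
t: 18.1
tcp_pos: [0.5105, -0.0903, 0.0139]
eef_rot: [0.002, 0.284, 0.959, 0.0]
force: [-0.1, 0.4, 5.1]
opening: 0.0268
gripper_force: 5.8
```

Request:
{"fn": "send_rows", "kwargs": {"steps": [[[0.015,0,0,0,0,0,0],[0.015,0,0,0,0,0,0],[0.015,0,0,0,0,0,0]]]}}

```text
t: 18.4
tcp_pos: [0.5106, -0.0902, 0.0139]
eef_rot: [0.002, 0.284, 0.959, -0.0]
force: [0.1, -1.2, 7.0]
opening: 0.0268
gripper_force: 25.5
```

```bash
python3 -c "
from h import *
plan(.601,.226,.1)"
```

```text
t 18.40 tcp [ 0.5106 -0.0902  0.0139] yaw 57.0 tilt 0.21 q6 0.40 | az 0.0 then shift [ 96.2 314.5 -86.2] open 0.0268 f 25.5
```

Request:
{"fn": "send_rows", "kwargs": {"steps": [[[0.015,0,0,-0.02,0,0,0],[0.015,0,0,-0.04,0,0,0],[0.015,0.006,0.0195,-0.03,0,0,0],[0.015,0.012,0.0395,0,0,0,0],[0.015,0.013,0.0425,0,0,0,0],[0.015,0.013,0.0425,0,0,0,0],[0.015,0.013,0.0425,0,0,0,0],[0.015,0.013,0.0425,0,0,0,0]]]}}

```text
t: 19.2
tcp_pos: [0.5752, 0.1423, 0.1025]
eef_rot: [0.0, 0.284, 0.959, 0.0]
force: [1.1, 0.3, 0.4]
opening: 0.0263
gripper_force: 24.7
```

Request:
{"fn": "send_rows", "kwargs": {"steps": [[[0.015,0.013,0.0425,0,0,0,0],[0.015,0.009,0.03,0,0,0,0],[0.015,0.004,0.013,0.02,0,0,0],[0.015,0,0,0.025,0,0,0],[0.015,0,0,0.02,0,0,0],[0.015,0,0,0.01,0,0,0],[0.015,0,0,0.005,0,0,0],[0.015,0,0,0,0,0,0]]]}}

```text
t: 20.0
tcp_pos: [0.5998, 0.2261, 0.0221]
eef_rot: [-0.0, 0.284, 0.959, -0.0]
force: [-0.1, 0.4, -0.1]
opening: 0.0263
gripper_force: 24.8
```

```bash
python3 -c "
from h import *
plan(.601,.226,.0145)"
```

```text
t 20.00 tcp [0.5998 0.2261 0.0221] yaw 57.0 tilt 0.04 q6 0.94 | az 0.0 then shift [-1.1  0.6  7.6] open 0.0263 f 24.8
```

Lower 8 mm, release, retreat.

Request:
{"fn": "send_rows", "kwargs": {"steps": [[[0.015,0,0,0.005,0,0,0],[0.015,0,0,0.003,0,0,0],[0.015,0,0,0,0,0,0],[0.05,0,0,0,0,0,0],[0.085,0,0,0,0,0,0],[0.085,0,0,0,0,0,0],[0.085,0,0,-0.04,0,0,0],[0.085,0,0,-0.05,0,0,0]]]}}

```text
t: 20.8
tcp_pos: [0.5975, 0.2254, 0.102]
eef_rot: [-0.003, 0.284, 0.959, -0.002]
force: [0.7, -0.5, 0.3]
opening: 0.0854
gripper_force: 0.0
```

Request:
{"fn": "send_rows", "kwargs": {"steps": [[[0.085,0,0,-0.045,0,0,0],[0.085,0,0,0,0,0,0]]]}}

```text
t: 21.0
tcp_pos: [0.6046, 0.228, 0.1583]
eef_rot: [0.006, 0.284, 0.959, 0.005]
force: [1.0, 0.5, 0.9]
opening: 0.0851
gripper_force: 0.0
```

```bash
python3 -c "
from h import *
plan(.414,.282,.15,16.8)"
```

```text
t 21.00 tcp [0.6046 0.228  0.1583] yaw 57.0 tilt 0.90 q6 0.94 | az 40.2 then shift [ 106.8 -166.9    5.2] open 0.0851 f 0.0
```

Request:
{"fn": "send_rows", "kwargs": {"steps": [[[0.085,0,0,0,0,0,8.04],[0.085,0,0,0,0,0,8.04],[0.085,0,0,0,0,0,8.04],[0.085,0,0,0,0,0,8.04],[0.085,0,0,0,0,0,8.04],[0.085,0.025,-0.04,0,0,0,0],[0.085,0.029,-0.045,0,0,0,0],[0.085,0.029,-0.045,0,0,0,0]]]}}

```text
t: 21.8
tcp_pos: [0.4567, 0.2662, 0.1486]
eef_rot: [-0.0, 0.597, 0.802, -0.0]
force: [0.7, 0.7, -0.3]
opening: 0.0847
gripper_force: 0.0
```

Request:
{"fn": "send_rows", "kwargs": {"steps": [[[0.085,0.019,-0.03,0,0,0,0],[0.085,0.004,-0.006,0,0,0,0],[0.085,0,0,0,0,0,0]]]}}

```text
t: 22.1
tcp_pos: [0.4164, 0.2784, 0.1496]
eef_rot: [0.0, 0.595, 0.803, 0.0]
force: [0.8, -0.7, 0.6]
opening: 0.085
gripper_force: 0.0
```

```bash
python3 -c "
from h import *
plan(.414,.282,.012,16.8)
c=env.get_calibration('wrist');p,d=env.camera('wrist');cv2.imwrite('pics/w5.png',cv2.convertScaleAbs(p,alpha=1.8))"
```

```text
t 22.10 tcp [0.4164 0.2784 0.1496] yaw 16.9 tilt 0.04 q6 1.87 | az 0.1 then shift [  4.2  -1.4 137.6] open 0.0850 f 0.0
```

View pics/w5.png

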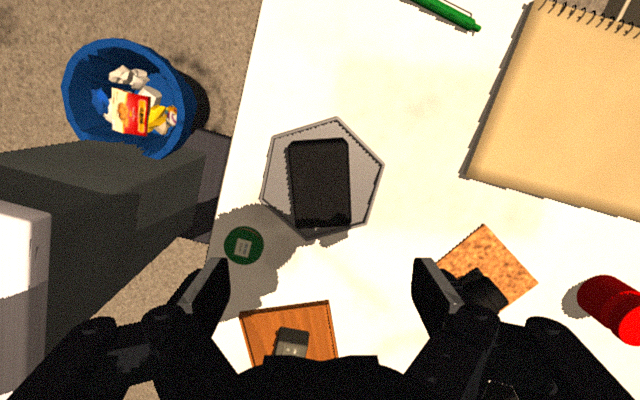

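The adapter is the black block at x 289–351, y 138–228 in the hex dish; its vertices include (336,118), (383,162) and (318,240). It is nearly aligned with the fingers.

```bash
python3 -c "
from h import *
c=env.get_calibration('wrist')
p=cv2.imread('pics/w5.png')
m=(p.max(2)<85).astype(np.uint8)*255
m=cv2.morphologyEx(m,cv2.MORPH_OPEN,np.ones((9,9)))
C=blob(m,(321,184),55)
print(cv2.boundingRect(C),rect(ray(c,C,.035)))
m=(p.min(2)<190).astype(np.uint8)*255
H=np.array([[336,118],[383,162],[372,219],[318,240],[262,196],[274,138]])
P=ray(c,H,.009);print(P.mean(0),[np.round((P[i]+P[i+3])/2,4) for i in range(3)])"
```

```text
(286, 138, 65, 101) (array([413.6, 282.2]), array([56.2, 87.4]), 18.4)
[0.41918098 0.28648891] [array([0.4216, 0.2853]), array([0.4163, 0.287 ]), array([0.4196, 0.2872])]
```

```bash
python3 -c "
from h import *
c=env.get_calibration('wrist')
print(ray(c,[[320.5,184.5],[291,185],[350,185],[320,142],[320,227]],.035))
p=cv2.imread('pics/w5.png')
for r in(160,200):print(p[r,280:362:2].max(1))
print(p[205:245:2,325].max(1))"
```

```text
[[0.4149191  0.28818238]
 [0.39116062 0.28057659]
 [0.43893616 0.29495694]
 [0.40427404 0.32206396]
 [0.42563634 0.25112997]]
[175 173 176  65  45  32  45  45  38  49  47  40  45  36  45  25  47  59
  36  43  45  38  47  45  40  43  43  43  49  45  41  43  43  34  59 202
 189 180 185 187 193]
[171 175 178 167 149  99  52  20  56  49  36  43  40  45  29  49  38  49
  45  27  40  50  40  63  41  38  43  32  31  38  49  41  54  50  40  74
 176 173 178 167 164]
[ 34  43  43  45  43  40  40  38  18  23  13  49  54  47  56  61 130 126
 128 119]
```

```bash
python3 -c "
from h import *
plan(.4145,.287,.012,20)"
```

```text
t 22.15 tcp [0.4177 0.2782 0.1496] yaw 16.8 tilt 0.09 q6 1.86 | az -3.2 then shift [  9.3  -0.2 137.6] open 0.0851 f 0.0
```

Request:
{"fn": "send_rows", "kwargs": {"steps": [[[0.085,0,0,0,0,0,-3.2],[0.085,0.0093,0,0.03,0,0,0],[0.085,0,0,0.045,0,0,0],[0.085,0,0,0.04,0,0,0],[0.085,0,0,0.015,0,0,0],[0.085,0,0,0.007,0,0,0],[0.03,0,0,0,0,0,0],[0.03,0,0,0,0,0,0]]], "force": 50}}

```text
t: 22.95
tcp_pos: [0.4157, 0.2871, 0.0131]
eef_rot: [0.0, 0.574, 0.819, 0.001]
force: [0.8, 0.2, -0.2]
opening: 0.0584
gripper_force: 0.0
```

Request:
{"fn": "send_rows", "kwargs": {"steps": [[[0.03,0,0,0,0,0,0],[0.03,0,0,0,0,0,0],[0.03,0,0,0,0,0,0],[0.03,0,0,0,0,0,0]]]}}

```text
t: 23.35
tcp_pos: [0.4155, 0.2874, 0.0138]
eef_rot: [0.001, 0.574, 0.819, 0.002]
force: [1.1, 0.4, 6.3]
opening: 0.0486
gripper_force: 54.6
```

Request:
{"fn": "send_rows", "kwargs": {"steps": [[[0.03,0,0,-0.02,0,0,0],[0.03,0,0,-0.04,0,0,0],[0.03,0,0,-0.03,0,0,0],[0.03,0,0,0,0,0,0]]]}}

```text
t: 23.75
tcp_pos: [0.4165, 0.2885, 0.1066]
eef_rot: [0.001, 0.574, 0.819, 0.004]
force: [0.7, -0.1, -1.5]
opening: 0.049
gripper_force: 53.7
```

```bash
python3 -c "
from h import *
plan(.5085,-.087,.1,-30)
c=env.get_calibration('wrist');p,d=env.camera('wrist');cv2.imwrite('pics/w6.png',cv2.convertScaleAbs(p,alpha=2.2));np.save('pics/w6c.npy',c['cam_to_world'])"
```

```text
t 23.75 tcp [0.4165 0.2885 0.1066] yaw 20.0 tilt 0.48 q6 1.83 | az 50.0 then shift [-279.2  267.4    8.1] open 0.0490 f 53.7
```

View pics/w6.png

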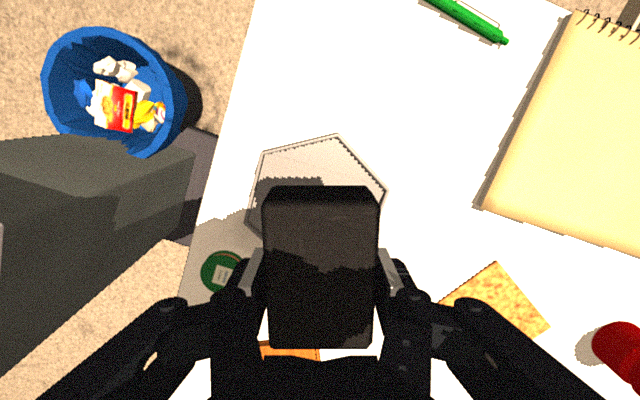

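The adapter is gripped squarely, with its top face at rows 204–348 and columns 264–378. I'll check its offset along the fingers.

```bash
python3 -c "
from h import *
c=env.get_calibration('wrist');s=env.state()
P=ray(c,[[320,204],[320,348],[264,276],[376,276]],s['tcp_pos'][2]+.021)
yw=np.radians(20);Y=np.array([np.cos(yw),np.sin(yw)]);X=np.array([-Y[1],Y[0]])
print((P-s['tcp_pos'][:2])@np.c_[X,Y]*1000)
P=ray(c,[[340,133],[386,190]],.009);print(P)"
```

```text
[[ 36.09574585  -0.43300117]
 [-35.8550924   -0.52366199]
 [  2.95552783 -25.09540599]
 [  2.77759354  24.18945071]]
[[0.41051614 0.34417963]
 [0.4603125  0.31546726]]
```

Request:
{"fn": "send_rows", "kwargs": {"steps": [[[0.03,0,0,0,0,0,8.33],[0.03,0,0,0,0,0,8.33],[0.03,0,0,0,0,0,8.33],[0.03,0,0,0,0,0,8.33],[0.03,0,0,0,0,0,8.33],[0.03,0,0,0,0,0,8.33],[0.03,-0.02,0.0192,0,0,0,0],[0.03,-0.03,0.0287,0,0,0,0]]]}}

```text
t: 24.6
tcp_pos: [0.4291, 0.2196, 0.1003]
eef_rot: [-0.0, 0.865, 0.502, -0.002]
force: [1.3, -0.9, -2.5]
opening: 0.0492
gripper_force: 53.7
```

Request:
{"fn": "send_rows", "kwargs": {"steps": [[[0.03,-0.033,0.0316,0,0,0,0],[0.03,-0.033,0.0316,0,0,0,0],[0.03,-0.033,0.0316,0,0,0,0],[0.03,-0.033,0.0316,0,0,0,0],[0.03,-0.033,0.0316,0,0,0,0],[0.03,-0.033,0.0316,0,0,0,0],[0.03,-0.022,0.021,0,0,0,0],[0.03,-0.009,0.009,0.0,0,0,0]]]}}

```text
t: 25.4
tcp_pos: [0.5052, -0.0913, 0.1004]
eef_rot: [-0.001, 0.867, 0.498, -0.001]
force: [-0.5, 0.3, -1.2]
opening: 0.0488
gripper_force: 53.6
```

Request:
{"fn": "send_rows", "kwargs": {"steps": [[[0.03,0,0,0.03,0,0,0],[0.03,0,0,0.02,0,0,0],[0.03,0,0,0,0,0,0],[0.03,0,0,0,0,0,0]]]}}

```text
t: 25.8
tcp_pos: [0.5051, -0.0879, 0.0514]
eef_rot: [-0.001, 0.866, 0.5, -0.001]
force: [0.1, 0.4, -2.1]
opening: 0.049
gripper_force: 53.6
```

```bash
python3 -c "
from h import *
plan(.5085,-.087,.015,-30)
c=env.get_calibration('wrist');p,d=env.camera('wrist');cv2.imwrite('pics/w7.png',cv2.convertScaleAbs(p,alpha=2.))"
```

```text
t 25.80 tcp [ 0.5051 -0.0879  0.0514] yaw -29.9 tilt 0.18 q6 1.92 | az 0.1 then shift [ 2.5  2.6 36.4] open 0.0490 f 53.6
```

View pics/w7.png

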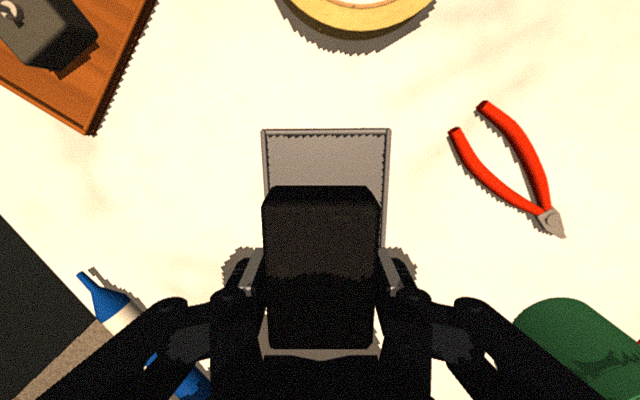

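The tray is aligned under the adapter, with its far rim corners at (263,130) and (391,129). I'll derive its centre from that edge.

```bash
python3 -c "
from h import *
c=env.get_calibration('wrist')
P=ray(c,[[263,129.5],[391,128.5]],.009);print(P,np.linalg.norm(P[1]-P[0]))
e=(P[1]-P[0])/np.linalg.norm(P[1]-P[0]);print(np.degrees(np.arctan2(e[1],e[0])),P.mean(0)+.058*np.array([e[1],-e[0]]),P.mean(0)-.058*np.array([-e[1],e[0]]))"
```

```text
[[ 0.50821735 -0.01863877]
 [ 0.5728589  -0.05529627]] 0.07431219479078181
-29.557084435607113 [ 0.51192728 -0.08741967] [ 0.51192728 -0.08741967]
```

Request:
{"fn": "send_rows", "kwargs": {"steps": [[[0.03,0.003,0.0035,0.012,0,0,0],[0.03,0,0,0.012,0,0,0],[0.03,0,0,0.005,0,0,0],[0.03,0,0,0.003,0,0,0],[0.03,0,0,0,0,0,0]]]}}

```text
t: 26.35
tcp_pos: [0.5102, -0.0878, 0.0197]
eef_rot: [-0.0, 0.866, 0.5, -0.001]
force: [0.1, 0.3, -1.1]
opening: 0.0488
gripper_force: 53.7
```

```bash
python3 -c "
from h import *
plan(.510,-.087,.0138,-29.8)"
```

```text
t 26.35 tcp [ 0.5102 -0.0878  0.0197] yaw -30.0 tilt 0.08 q6 1.92 | az -0.2 then shift [ 0.6 -0.5  5.9] open 0.0488 f 53.7
```

Request:
{"fn": "send_rows", "kwargs": {"steps": [[[0.03,0,0,0.003,0,0,0],[0.03,0,0,0.0025,0,0,0],[0.03,0,0,0,0,0,0],[0.06,0,0,0,0,0,0],[0.085,0,0,0,0,0,0],[0.085,0,0,0,0,0,0],[0.085,0,0,-0.03,0,0,0],[0.085,0,0,-0.05,0,0,0]]]}}

```text
t: 27.15
tcp_pos: [0.5077, -0.0873, 0.0926]
eef_rot: [-0.003, 0.866, 0.5, -0.003]
force: [0.4, 0.8, 0.6]
opening: 0.0851
gripper_force: 0.0
```

Request:
{"fn": "send_rows", "kwargs": {"steps": [[[0.085,0,0,-0.05,0,0,0],[0.085,0,0,0,0,0,0]]]}}

```text
t: 27.35
tcp_pos: [0.516, -0.0888, 0.1526]
eef_rot: [0.005, 0.866, 0.5, 0.006]
force: [0.4, -0.7, 0.3]
opening: 0.0848
gripper_force: 0.0
```

```bash
python3 -c "
from h import *
plan(.600,.2255,.14,57)"
```

```text
t 27.35 tcp [ 0.516  -0.0888  0.1526] yaw -30.0 tilt 0.87 q6 1.92 | az -87.0 then shift [100.7 309.1  17.6] open 0.0848 f 0.0
```

Request:
{"fn": "send_rows", "kwargs": {"steps": [[[0.085,0,0,0,0,0,-7.91],[0.085,0,0,0,0,0,-7.91],[0.085,0,0,0,0,0,-7.91],[0.085,0,0,0,0,0,-7.91],[0.085,0,0,0,0,0,-7.91],[0.085,0,0,0,0,0,-7.91],[0.085,0,0,0,0,0,-7.91],[0.085,0,0,0,0,0,-7.91]]]}}

```text
t: 28.15
tcp_pos: [0.5107, -0.0879, 0.1446]
eef_rot: [-0.0, 0.472, 0.881, -0.0]
force: [0.8, -0.2, 0.1]
opening: 0.0849
gripper_force: 0.0
```

Request:
{"fn": "send_rows", "kwargs": {"steps": [[[0.085,0,0,0,0,0,-7.91],[0.085,0,0,0,0,0,-7.91],[0.085,0,0,0,0,0,-7.91],[0.085,0.008,0.025,0,0,0,0],[0.085,0.013,0.04,0,0,0,0],[0.085,0.014,0.042,0,0,0,0],[0.085,0.014,0.042,0,0,0,0],[0.085,0.014,0.042,0,0,0,0]]]}}

```text
t: 28.95
tcp_pos: [0.5622, 0.1082, 0.1447]
eef_rot: [0.0, 0.284, 0.959, 0.0]
force: [1.2, 0.3, 0.2]
opening: 0.0852
gripper_force: 0.0
```

Request:
{"fn": "send_rows", "kwargs": {"steps": [[[0.085,0.014,0.042,0,0,0,0],[0.085,0.014,0.042,0,0,0,0],[0.085,0.008,0.025,0,0,0,0],[0.085,0.002,0.009,0,0,0,0],[0.085,0,0,0,0,0,0],[0.085,0,0,0,0,0,0]]]}}

```text
t: 29.55
tcp_pos: [0.5939, 0.2252, 0.1444]
eef_rot: [-0.0, 0.284, 0.959, -0.001]
force: [0.0, 0.1, 0.2]
opening: 0.0849
gripper_force: 0.0
```

```bash
python3 -c "
from h import *
plan(.600,.2255,.0145,57)
c=env.get_calibration('wrist');p,d=env.camera('wrist');cv2.imwrite('pics/w8.png',cv2.convertScaleAbs(p,alpha=1.6))
q,d=env.camera('top');cv2.imwrite('pics/t8.png',q)
m=(cv2.convertScaleAbs(p,alpha=1.6).max(2)<55).astype(np.uint8)*255
m=cv2.morphologyEx(m,cv2.MORPH_OPEN,np.ones((9,9)))
C=blob(m,(324,197),45);print(cv2.boundingRect(C),rect(ray(c,C,.04)))"
```

```text
t 29.55 tcp [0.5939 0.2252 0.1444] yaw 57.0 tilt 0.08 q6 0.94 | az -0.0 then shift [ -5.    3.8 129.9] open 0.0849 f 0.0
(308, 178, 34, 45) (array([595.8, 227.3]), array([27.6, 37.9]), 56.9)
```

View pics/w8.png

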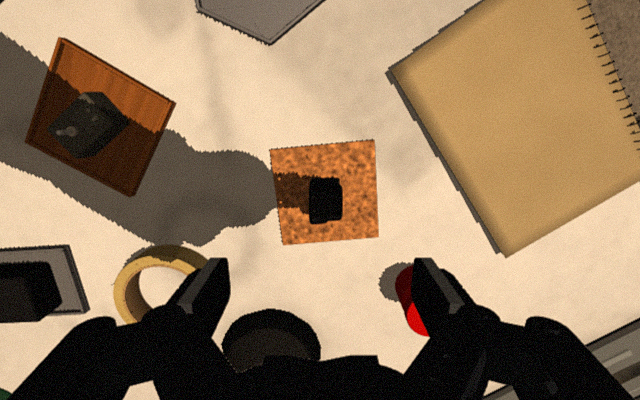

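The loupe is upright on the cork at (325,200), aligned with the fingers. The hex dish is empty at the top of the frame, and the red look-alike (415,300) is well outside the grasp.

Request:
{"fn": "send_rows", "kwargs": {"steps": [[[0.085,-0.0025,0.0033,0.03,0,0,0],[0.075,0,0,0.045,0,0,0],[0.07,0,0,0.035,0,0,0],[0.07,0,0,0.015,0,0,0],[0.07,0,0,0.005,0,0,0],[0.015,0,0,0,0,0,0],[0.015,0,0,0,0,0,0],[0.015,0,0,0,0,0,0]]], "force": 25}}

```text
t: 30.45
tcp_pos: [0.5996, 0.2279, 0.0168]
eef_rot: [0.001, 0.284, 0.959, 0.001]
force: [0.2, 0.8, 4.3]
opening: 0.0268
gripper_force: 5.7
```

Request:
{"fn": "send_rows", "kwargs": {"steps": [[[0.015,0,0,0,0,0,0],[0.015,0,0,0,0,0,0],[0.015,0,0,0,0,0,0]]]}}

```text
t: 30.75
tcp_pos: [0.5996, 0.228, 0.0169]
eef_rot: [0.002, 0.284, 0.959, 0.001]
force: [0.1, -0.4, 7.1]
opening: 0.0267
gripper_force: 26.4
```

```bash
python3 -c "
from h import *
plan(.416,.284,.1)
p=cv2.imread('pics/t8.png');c=env.get_calibration('top');S=4
q=cv2.GaussianBlur(cv2.resize(p,None,fx=S,fy=S,interpolation=cv2.INTER_CUBIC),(0,0),2)
h=cv2.cvtColor(q,cv2.COLOR_BGR2HSV);V=h[...,2];Sa=h[...,1]
m=((V<112)|(Sa<28)).astype(np.uint8)*255
m=cv2.morphologyEx(m,cv2.MORPH_OPEN,np.ones((13,13)))
C=blob(m,(238*S,249*S),22*S);P=ray(c,(C+.5)/S-.5,.009);M=cv2.moments((P*1000).astype(np.float32))
print(rect(P),M['m10']/M['m00'],M['m01']/M['m00'],M['m00'],'want',.866*106**2)"
```

```text
t 30.75 tcp [0.5996 0.228  0.0169] yaw 57.0 tilt 0.21 q6 0.94 | az 0.0 then shift [184.3 -52.8 -83.8] open 0.0267 f 26.4
(array([421.3, 226.7]), array([141.,  32.]), 18.4) 432.7001579316969 233.2695552213118 2911.4905824307352 want 9730.376
```

Request:
{"fn": "send_rows", "kwargs": {"steps": [[[0.015,0,0,-0.02,0,0,0],[0.015,0,0,-0.04,0,0,0],[0.015,0.017,-0.005,-0.04,0,0,0],[0.015,0.042,-0.012,0,0,0,0],[0.015,0.045,-0.013,0,0,0,0],[0.015,0.04,-0.0115,0,0,0,0],[0.015,0.025,-0.007,0,0,0,0],[0.015,0.015,-0.004,0,0,0,0]]]}}

```text
t: 31.55
tcp_pos: [0.413, 0.2842, 0.1151]
eef_rot: [-0.0, 0.283, 0.959, -0.0]
force: [-0.1, 0.1, -0.1]
opening: 0.0266
gripper_force: 25.5
```

Request:
{"fn": "send_rows", "kwargs": {"steps": [[[0.015,0,0,0,0,0,0],[0.015,0,0,0,0,0,0]]]}}

```text
t: 31.75
tcp_pos: [0.4161, 0.2842, 0.1152]
eef_rot: [0.001, 0.284, 0.959, 0.0]
force: [0.9, -0.1, -0.7]
opening: 0.0264
gripper_force: 25.5
```

```bash
python3 -c "
from h import *
plan(.416,.284,.018)
c=env.get_calibration('wrist');p,d=env.camera('wrist');cv2.imwrite('pics/w9.png',cv2.convertScaleAbs(p,alpha=1.8))"
```

```text
t 31.75 tcp [0.4161 0.2842 0.1152] yaw 57.0 tilt 0.09 q6 1.17 | az 0.0 then shift [ 0.1 -0.4 97.2] open 0.0264 f 25.5
```

View pics/w9.png

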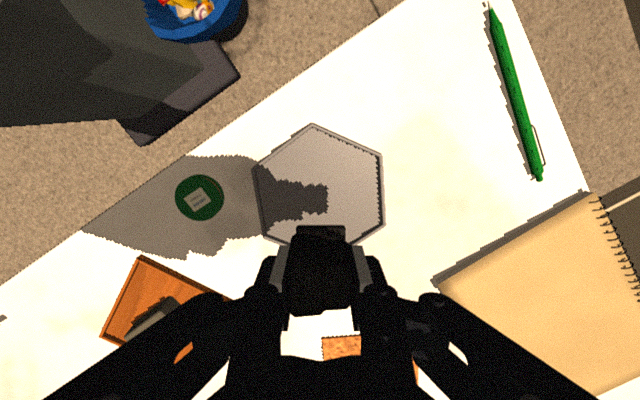

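The loupe is held upright at (320,270). Hex corners visible are (312,124), (382,153), (382,223) and (255,168).

```bash
python3 -c "
from h import *
c=env.get_calibration('wrist')
P=ray(c,[[255,168],[382,223],[312,124],[382,153]],.009);n=np.linalg.norm
print(P,(P[0]+P[1])/2,n(P[0]-P[1]),n(P[2]-P[3]))
# centre from 3 consecutive corners: c = p0+p3-p2
print(P[0]+P[3]-P[2])"
```

```text
[[0.36557681 0.25399438]
 [0.46248288 0.31605065]
 [0.36191051 0.31138462]
 [0.41083838 0.34554352]] [0.41402985 0.28502252] 0.11507288169814936 0.059672162148597364
[0.41450467 0.28815329]
```

Request:
{"fn": "send_rows", "kwargs": {"steps": [[[0.015,0,0,0.03,0,0,0],[0.015,0,0,0.035,0,0,0],[0.015,0,0,0.02,0,0,0],[0.015,0,0,0.007,0,0,0],[0.015,0,0,0,0,0,0]]]}}

```text
t: 32.3
tcp_pos: [0.4156, 0.2831, 0.0217]
eef_rot: [-0.001, 0.285, 0.959, -0.001]
force: [0.3, -0.6, -0.6]
opening: 0.0267
gripper_force: 25.5
```

```bash
python3 -c "
from h import *
plan(.415,.285,.0168)"
```

```text
t 32.30 tcp [0.4156 0.2831 0.0217] yaw 56.9 tilt 0.12 q6 1.18 | az 0.0 then shift [1.5 1.3 4.9] open 0.0267 f 25.5
```

Request:
{"fn": "send_rows", "kwargs": {"steps": [[[0.015,0.0015,0.001,0.003,0,0,0],[0.015,0,0,0.002,0,0,0],[0.015,0,0,0,0,0,0],[0.05,0,0,0,0,0,0],[0.085,0,0,0,0,0,0],[0.085,0,0,0,0,0,0],[0.085,0,0,-0.04,0,0,0],[0.085,0,0,-0.05,0,0,0]]]}}

```text
t: 33.1
tcp_pos: [0.4124, 0.2841, 0.1065]
eef_rot: [-0.002, 0.284, 0.959, -0.003]
force: [1.8, 0.9, 0.5]
opening: 0.0851
gripper_force: 0.0
```

Request:
{"fn": "send_rows", "kwargs": {"steps": [[[0.085,0,0,-0.05,0,0,0],[0.085,0.05,0,-0.02,0,0,0],[0.085,0.05,0,-0.02,0,0,0],[0.085,0.04,0,0,0,0,0],[0.085,0.03,0,0,0,0,0],[0.085,0,0,0,0,0,0],[0.085,0,0,0,0,0,0]]]}}

```text
t: 33.8
tcp_pos: [0.2775, 0.3744, 0.1951]
eef_rot: [0.0, 0.283, 0.959, 0.0]
force: [-0.0, -0.2, 0.3]
opening: 0.0853
gripper_force: 0.0
```

```bash
python3 - <<'E'
from h import *
plan(.415,.285,.15)
p,d=env.camera('top');w,d2=env.camera('side')
a=cv2.resize(cv2.convertScaleAbs(p[165:280,205:450],alpha=1.5),(800,376),interpolation=cv2.INTER_CUBIC)
b=cv2.resize(w[130:340,180:360],None,fx=1.06,fy=1.06);b=cv2.convertScaleAbs(b,alpha=1.3)
o=np.zeros((376+b.shape[0],800,3),np.uint8);o[:376]=a;o[376:,:b.shape[1]]=b
cv2.imwrite('pics/f.png',o);cv2.imwrite('pics/tf.png',p)
E
```

```text
t 33.80 tcp [0.2775 0.3744 0.1951] yaw 57.1 tilt 0.03 q6 1.51 | az 0.0 then shift [-163.9   -0.4   45.2] open 0.0853 f 0.0
```

View pics/f.png

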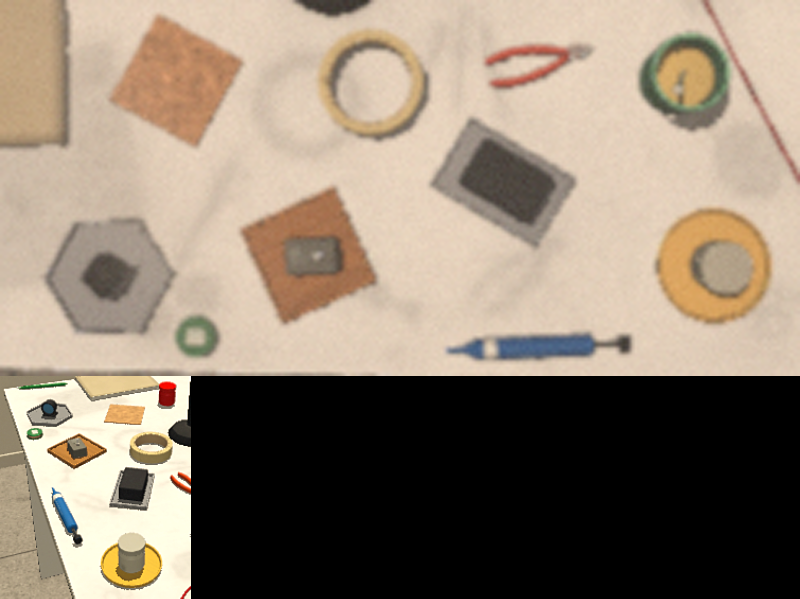

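Everything stands upright in its holder. One numeric check of centring:

```bash
python3 - <<'E'
from h import *
p=cv2.imread("pics/tf.png");c=env.get_calibration("top");S=4
q=cv2.GaussianBlur(cv2.resize(p,None,fx=S,fy=S,interpolation=cv2.INTER_CUBIC),(0,0),2)
h=cv2.cvtColor(q,cv2.COLOR_BGR2HSV);V=h[...,2];Sa=h[...,1]
for n,s,z,r,m in[("adapter",(360,220),.035,18,V<75),("loupe",(238,249),.045,11,V<75),("sw",(301,243),.025,12,Sa<90),("jar",(427,247),.057,10,Sa<75)]:
    C=blob(m.astype(np.uint8)*255,(s[0]*S,s[1]*S),r*S);print(n,*rect(ray(c,(C+.5)/S-.5,z)))
E
```

```text
adapter [508.5 -89.3] [79.8 51.9] 59.4
loupe [415.1 275.6] [41.  38.1] 57.6
sw [437.  90.] [32.7 50.6] 4.3
jar [ 433.5 -279.1] [50.  43.2] 85.0
```

```bash
python3 - <<'E'
from h import *
c=env.get_calibration("wrist");p,d=env.camera("wrist")
# depth points inside the hex dish taller than 20 mm
v,u=np.nonzero(d>0);z=d[v,u];T=c["cam_to_world"]
P=np.c_[(u-c["cx"])/c["fx"]*z,(v-c["cy"])/c["fy"]*z,z]@T[:3,:3].T+T[:3,3]
for lo,hi in((.02,.06),(.038,.06)):
    k=(np.hypot(P[:,0]-.415,P[:,1]-.285)<.05)&(P[:,2]>lo)&(P[:,2]<hi);Q=P[k,:2]
    print(k.sum(),rect(Q) if k.sum()>5 else "",Q.mean(0),P[k,2].max())
E
```

```text
753 (array([413.7, 286.6]), array([27.1, 32.6]), 56.6) [0.40914956 0.28886465] 0.04616022207732423
447 (array([415.4, 285.5]), array([26.1, 28.6]), 56.7) [0.41304956 0.28564525] 0.04616022207732423
```

The wrist depth puts the loupe within about 2 mm of the dish centre. Handing in.

```bash
python3 -c "
from station import env
print(env.hand_in())"
```

```text
the job is handed in; nothing more can be done
None
```

I put all four things in their own holders, upright, near the middle and released, and handed the job in at about 34 s of the 136 s; the hand-in call returned no verdict, so I can't confirm the score.

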